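Start a delicates wash from the counter pads

ROBOT

A 6-joint arm with a two-finger parallel gripper is mounted at the origin on the work surface. World frame = base frame: x ahead of the robot, y to its left, z up, the work surface at z = 0. Lengths are in m, angles in rad, forces in N, time in s.
With the tool pointing down it reaches from about 0.375 to 0.925 m from the base axis. Payload 5.7 kg.
Tool frame: the origin (TCP) lies at the very end of the fingers, on their centre line; the grasp point (between the pads) lies 19 mm behind it; z points along the fingers, y is the line along which they close (so a half turn about z gives the same grasp; the last joint's range is limited). The gripper opens to 85 mm and grips with 20 to 120 N. Pads are 22 mm wide; open, the fingers measure 114 mm over their backs; the gripper's body (76 mm by 85 mm) begins 54 mm behind the grasp point. The pads swing forward as they close: fully open they stand 13 mm farther back than shut.
Start: joints at [1.048, 0.359, 1.51, -0, 1.272, -0.115], TCP at [0.238, 0.551, 0.231] pointing down, gripper open.
Joint ranges: [-2.97, 2.97], [-1.01, 2.36], [0.21, 2.38], [-0.96, 4.11], [0.2, 2.71], [-2.98, 2.98]. Speed limits (rad/s): [2.39, 2.39, 3.14, 3.14, 3.14, 3.14].

INTERFACE

Orientations are given as [roll, pitch, yaw] about the fixed x, y, z axes, in that order (R = Rz(yaw) Ry(pitch) Rx(roll)).
In Python, from station import manip gives the robot as it stands.
- The arm moves only by the shell command python3 -m handwheel 'ROWS' [FORCE]. ROWS is text: rows parted by semicolons, each of 7 numbers parted by spaces: the shift along the world's x, y, z in cm, then the turn, a rotation vector about the world's x, y, z in degrees, then the finger opening in cm, from 0 to 8.54. A call has 1 to 10 rows; each row is the pose to reach, as a shift and turn from the pose commanded when the call began; what a row does not reach only later rows make up. A row lasts 1/12 s, in which the tool goes at most 41.7 mm and 7.16 degrees, less where a joint would pass 70% of its speed; a pose out of reach is approached as far as the arm can. A call with a gripper value outside its range is refused whole. The fingers move at their own pace and stop on an object; FORCE is the grip in N (left out, the last holds). Time passes only in rows, so rows that repeat a pose let the fingers close. It gives the time, the measured TCP pose, the force, the opening and the grip force at its end, in the units of the state.
- manip.state(): the state, without advancing time (a new reading comes with each control period).
- manip.snapshot(name): name is "side" or "top" or "wrist"; returns a dict with "image" (480x640x3 uint8, red, green, blue), "fx", "fy", "cx", "cy" (pixels), "extrinsics" (4x4, takes a point from world to camera coordinates). Camera axes: x right, y down, z forward; pixel columns grow to the right and rows downward; lengths in m; the calibration is good to about 2 mm. A picture is of the moment at which its call begins. There is no depth.
- manip.hand_in(): hands the job in; it is judged then, once.
Trained networks look in a picture, given as the dict that the camera call returned (one of the last four; its "shot" number tells which), for a name from the list of things; names that differ only in an ending like _2 or _b are one class to them, and where a whole thing is asked for, a point or a joint stands for the part that bears it (a point fixed in the world has none). Each returns a list of dicts, best first, with "confidence" (0 to 1); they miss things now and then, are a little off and sometimes report something else, mostly with a low value. They report only what shows in the picture. A call takes as long as a camera call. They do not tell look-alikes from the thing itself.
- manip.spot_in(name, picture): "xyz" ([x, y, z] in m, in the coordinates of the camera as it stood for that picture, good to about 4 mm: the middle of the surface that is visible of it).
- manip.regions_of(name, picture): "pixels" (480x640 bool, what is visible of it).
- manip.landmark_of(name, picture): "xyz" ([x, y, z] in m, in the coordinates of the camera as it stood for that picture, good to about 4 mm: a listed point, or the origin of a listed thing).
The state is a dict: "time_s": time; "qpos": joint angles; "joint_vel": joint speeds; "joint_efforts": joint torques, N m; "eef_pos": TCP position; "tcp_rot": TCP orientation; "force": force on the tool from outside, world axes, zero at the start; "wrist_torque": the same for the moment, N m; "finger_gap": finger opening in m; "grip_force": force on a finger pad.
Only numpy, scipy, OpenCV 4.12 (cv2) and the standard library are available. Lean on these libraries where they do the work, as an engineer would, in place of code of your own. Each camera call takes 0.05 s, during which the arm holds its last target. There are 200 camera calls.

TASK

Start a delicates wash: with the fingertips, press the key of the square pad fully down so that it stays in, then press the key of the oblong pad fully down and let it come up again. Press gently, do not shift, tip or lift any pad, do not press the keys of the two round pads, leave everything else on the counter where it is, and finish with the hand clear.

Things in the scene. Friction and masses are not known exactly. Their poses are not given: they have to be found in the camera images.
- pad_square: loose key pad standing on the counter: white square housing 80 x 80 mm with a square key 44 x 44 mm in black in the middle of its top. Housing 25 mm high, 0.3 to 0.6 kg; origin at the centre of its underside, z up.
- top_square (a point): centre of the top face of the square pad's key, 34 mm above the counter with the key up; it sinks with the key.
- key_square (a joint): how far this key is pressed in, m: 0 fully up, 0.006 fully down (still 3 mm proud of the housing). Takes about 4 N to press and then stays down by itself.
- pad_round: loose key pad standing on the counter: white large round housing, 80 mm across, with a round key 44 mm across in black in the middle of its top. Housing 25 mm high, 0.3 to 0.6 kg; origin at the centre of its underside, z up.
- top_round (a point): centre of the top face of the large round pad's key, 34 mm above the counter with the key up; it sinks with the key.
- key_round (a joint): how far this key is pressed in, m: 0 fully up, 0.006 fully down (still 3 mm proud of the housing). Takes about 4 N to press and then stays down by itself.
- pad_small: loose key pad standing on the counter: white small round housing, 56 mm across, with a round key 28 mm across in black in the middle of its top. Housing 25 mm high, 0.3 to 0.6 kg; origin at the centre of its underside, z up.
- top_small (a point): centre of the top face of the small round pad's key, 34 mm above the counter with the key up; it sinks with the key.
- key_small (a joint): how far this key is pressed in, m: 0 fully up, 0.006 fully down (still 3 mm proud of the housing). Takes about 4 N to press and then stays down by itself.
- pad_oblong: loose key pad standing on the counter: white oblong housing 116 x 56 mm with an oblong key 84 x 28 mm (long side along its own y) in black in the middle of its top. Housing 25 mm high, 0.3 to 0.6 kg; origin at the centre of its underside, z up.
- top_oblong (a point): centre of the top face of the oblong pad's key, 34 mm above the counter with the key up; it sinks with the key.
- key_oblong (a joint): how far this key is pressed in, m: 0 fully up, 0.006 fully down (still 3 mm proud of the housing). Sprung: 2 N starts it, 5 N brings it fully down, and it comes back up when released.
- dosing_cup: grey dosing cup, open top, 56 mm across, 50 mm high; origin at the centre of its underside
- stain_stick: small white bottle, 32 mm across, 85 mm high, upright; origin at the centre of its underside
- jar: grey jar with white cap, 60 mm across, 80 mm high; origin at the centre of its underside
- clothes_peg: wooden clothes peg lying on the counter, 76 x 11 mm, 16 mm high; origin at the centre of its underside
- detergent: large white bottle at the left, 90 mm across, 230 mm high; origin at the centre of its underside
- change_dish: steel dish at the right, 100 mm across, 22 mm high; origin at the centre of its underside
- lint_brush: brush, 190 mm long, lying on the counter beyond the pads, roughly along y; origin near the middle of its underside
Things that resemble listed ones, but are neither listed nor needed, are in the scene too. Leave any pink look-alike of the pad_oblong alone.

How it is judged:
On the way, in this order (a step that is already met when the one before it is completed fails the run):
1. the square pad's key is pressed fully down (value of joint key_square above 0.0045 m and value of joint key_oblong below 0.0015 m), for 0.1 s.
2. the oblong pad's key is pressed fully down (value of joint each of key_oblong, key_square above 0.0045 m), for 0.1 s.
At the end, for the whole second after the job is handed in: The square key stays down (at least 4.5 of its 6 mm); the oblong key is up again and both round keys are up (within 1.5 mm); every pad is level and at rest within 20 mm of where it stood; the other things are within 20 mm of where they were and upright things still stand (all of step 1 and value of joint each of key_round, key_small below 0.0015 m and distance of each of pad_square, pad_round, pad_small, pad_oblong, dosing_cup, stain_stick, jar, clothes_peg, detergent, change_dish, lint_brush from where it was at the start of the episode below 0.02 m and angle between each of pad_square, pad_round, pad_small, pad_oblong's own z axis and vertical below 0.1 rad and linear speed of each of pad_square, pad_round, pad_small, pad_oblong below 0.02 m/s and angle between each of dosing_cup, stain_stick, jar, detergent, change_dish's own z axis and vertical below 0.2 rad); the robot touches nothing.
It fails at once if the oblong key is pressed (over 3 mm) before the square key is down (value of joint key_oblong above 0.003 m and value of joint key_square below 0.0045 m).
It fails at once if the key of a round pad is pressed (over 1.5 mm) (value of joint any of key_round, key_small above 0.0015 m).
It fails at once if a pad is lifted over 8 mm, tipped over 0.2 rad or shifted over 20 mm (height (world z) of any of pad_square, pad_round, pad_small, pad_oblong above 0.008 m or angle between any of pad_square, pad_round, pad_small, pad_oblong's own z axis and vertical above 0.2 rad or distance of any of pad_square, pad_round, pad_small, pad_oblong from where it was at the start of the episode above 0.02 m).
It fails at once if a pad is pressed roughly, with over 35 N (contact force between any of the arm, the fingers and pad_square above 35 N or contact force between any of the arm, the fingers and pad_round above 35 N or contact force between any of the arm, the fingers and pad_small above 35 N or contact force between any of the arm, the fingers and pad_oblong above 35 N).
It fails at once if another thing on the counter is moved over 20 mm or knocked over (distance of any of dosing_cup, stain_stick, jar, clothes_peg, detergent, change_dish, lint_brush from where it was at the start of the episode above 0.02 m or angle between any of dosing_cup, stain_stick, jar, detergent, change_dish's own z axis and vertical above 0.3 rad).
It also fails if it takes over 40 s, if anything falls off the work surface, if the arm or the gripper's body presses on something with over 40 N, if the wrist force passes 120 N, or if a joint passes its speed limit or range.

## Working session

There is one attempt and no reset: what is moved stays moved. The work goes in short steps, Python scripts to look and compute and a shell command to move; the robot and the scene stay as the last step left them, time stands still between calls to the robot, and variables do not carry over. Pictures are saved under pics/ and viewed, at most 10 in all, crops included, and the job is handed in when it is done.

```bash
mkdir -p pics; cat > h.py <<'E'
import numpy as np, cv2
from station import manip
def world(p,xyz):
    E=np.array(p["extrinsics"]); return (np.linalg.inv(E)@np.append(xyz,1))[:3]
def ray(p,u,v,z):
    E=np.linalg.inv(np.array(p["extrinsics"])); d=E[:3,:3]@[(u-p["cx"])/p["fx"],(v-p["cy"])/p["fy"],1]; o=E[:3,3]
    return o+d*(z-o[2])/d[2]
def pix(p,w):
    c=np.array(p["extrinsics"])@np.append(w,1); return p["fx"]*c[0]/c[2]+p["cx"],p["fy"]*c[1]/c[2]+p["cy"]
def save(p,n): cv2.imwrite("pics/"+n,np.ascontiguousarray(p["image"][:,:,::-1]))
E
python3 - <<'E'
from h import *
np.set_printoptions(precision=3,suppress=True)
for c in ("top","side"):
    p=manip.snapshot(c); save(p,c+"1.png")
    for n in ("top_square","top_round","top_small","top_oblong"):
        for d in manip.landmark_of(n,p)[:3]:
            w=world(p,d["xyz"]); print(c,n,w,np.round(pix(p,w)),round(d["confidence"],2))
print(manip.state())
E
```

```text
top top_square [0.444 0.034 0.035] [318. 274.] 0.79
top top_round [ 0.482 -0.275 -0.001] [436. 258.] 0.64
top top_round [ 0.484 -0.276  0.036] [440. 258.] 0.59
top top_small [ 0.629 -0.073  0.033] [360. 202.] 0.65
top top_oblong [0.401 0.353 0.036] [194. 292.] 0.95
top top_oblong [0.621 0.24  0.039] [238. 205.] 0.59
top top_oblong [0.326 0.145 0.033] [275. 321.] 0.56
side top_square [0.447 0.03  0.031] [369. 269.] 0.6
side top_square [ 0.633 -0.278  0.   ] [313. 202.] 0.19
side top_oblong [0.33  0.148 0.035] [421. 309.] 0.95
side top_oblong [0.624 0.238 0.035] [267. 321.] 0.89
side top_oblong [0.408 0.349 0.032] [372. 381.] 0.57
{'time_s': 0.5, 'qpos': array([ 1.048,  0.359,  1.51 ,  0.   ,  1.272, -0.115]), 'joint_vel': array([ 0.001, -0.001, -0.001,  0.001,  0.   , -0.   ]), 'joint_efforts': array([  0.   , -52.714, -27.878,  -0.   ,   0.004,  -0.   ]), 'eef_pos': array([0.238, 0.551, 0.231]), 'tcp_rot': array([-3.141, -0.   ,  2.734]), 'force': array([ 0.076, -0.009, -0.182]), 'wrist_torque': array([-0.035, -0.012,  0.022]), 'grip_force': 0.0, 'finger_gap': 0.08543752106031391}
```

View pics/top1.png

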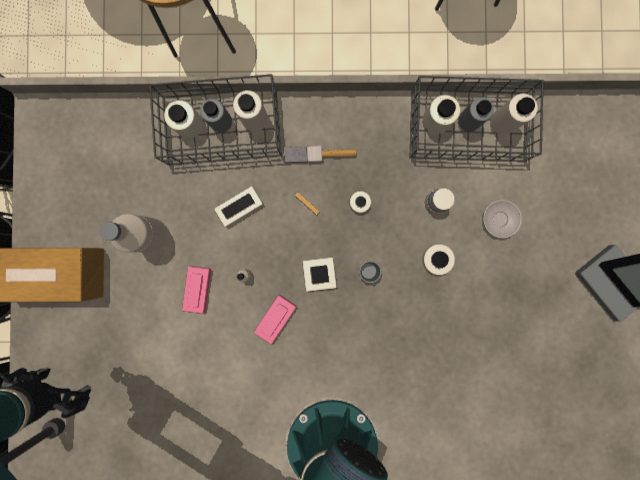

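View pics/side1.png

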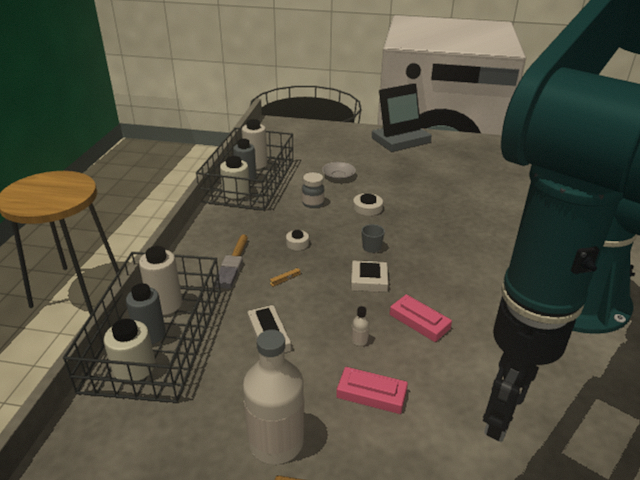

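Candidates for pad_oblong in the top view are the white pad at (238,205), the pink one at (196,290) and the pink one at (275,320). The white housing with the black key at (238,205) fits the description, and the pink ones are look-alikes. pad_square at (319,274) is the only square one. One enlarged crop will confirm this.

```bash
python3 - <<'E'
from h import *
im=cv2.imread("pics/top1.png")[180:350,170:400]
cv2.imwrite("pics/crop1.png",cv2.resize(im,None,fx=3.3,fy=3.3,interpolation=cv2.INTER_CUBIC))
p=manip.snapshot("top")
for (a,b,c,d) in ((305,335,260,290),(215,265,188,225)):
    g=cv2.cvtColor(p["image"][c:d,a:b],cv2.COLOR_RGB2GRAY); h=p["image"][c:d,a:b].min(2)
    n,l,s,ct=cv2.connectedComponentsWithStats((g<60).astype(np.uint8))
    i=1+np.argmax(s[1:,4]); u,v=ct[i]+[a,c]; print(u,v,s[i],np.round(ray(p,u,v,.034),4))
for n in ("detergent","stain_stick","dosing_cup","jar"):
    for d in manip.landmark_of(n,p)[:1]: print(n,np.round(world(p,d["xyz"]),3))
E
```

```text
319.32941176470587 274.09411764705885 [  6   6  18  17 255] [0.4444 0.0318 0.034 ]
237.73291925465838 205.7360248447205 [  7   6  32  24 322] [0.6206 0.2408 0.034 ]
detergent [0.549 0.479 0.004]
stain_stick [0.441 0.225 0.   ]
dosing_cup [ 0.449 -0.094  0.005]
jar [ 0.631 -0.277 -0.001]
```

View pics/crop1.png

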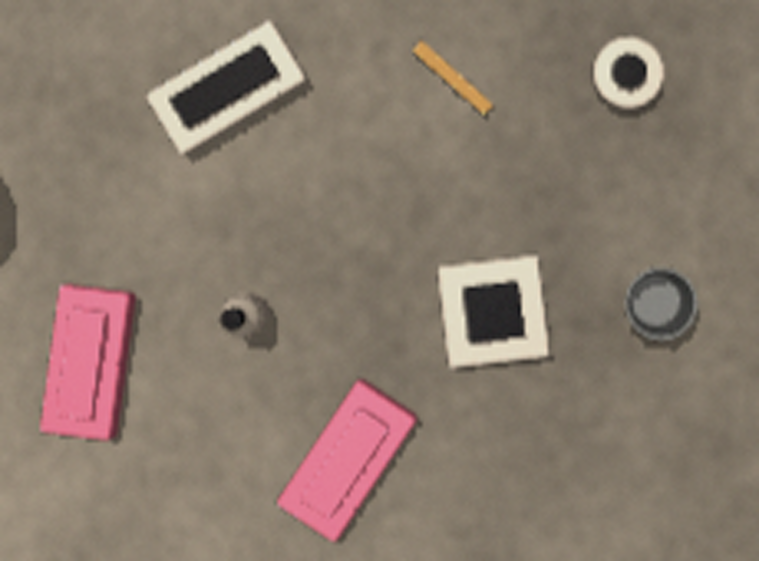

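The crop confirms it: the white oblong pad with the black key is at about (225,85) in the crop, the white square pad is at (495,312), and both pink blocks are look-alikes. I'll move above the square key with the fingers shut.

```bash
python3 -m handwheel '20.6 -51.9 -5 0 0 0 0; 20.6 -51.9 -5 0 0 0 0; 20.6 -51.9 -5 0 0 0 0; 20.6 -51.9 -5 0 0 0 0; 20.6 -51.9 -5 0 0 0 0; 20.6 -51.9 -5 0 0 0 0; 20.6 -51.9 -5 0 0 0 0; 20.6 -51.9 -5 0 0 0 0; 20.6 -51.9 -5 0 0 0 0; 20.6 -51.9 -5 0 0 0 0' 20
```

```text
time_s: 1.58
eef_pos: [0.3915, 0.1632, 0.1943]
tcp_rot: [3.141, 0.001, 2.734]
force: [1.4, 0.1, 0.3]
finger_gap: 0.0002
grip_force: 0.0
```

```bash
python3 -m handwheel '5.3 -13.1 -3 0 0 0 0; 5.3 -13.1 -3 0 0 0 0; 5.3 -13.1 -3 0 0 0 0; 5.3 -13.1 -3 0 0 0 0; 5.3 -13.1 -6 0 0 0 0; 5.3 -13.1 -9 0 0 0 0; 5.3 -13.1 -11.5 0 0 0 0; 5.3 -13.1 -11.5 0 0 0 0; 5.3 -13.1 -11.5 0 0 0 0'; python3 - <<'E'
from h import *
p=manip.snapshot("wrist"); save(p,"wrist1.png")
for d in manip.landmark_of("top_square",p)[:2]: print(np.round(world(p,d["xyz"]),4),d["confidence"],pix(p,world(p,d["xyz"])))
s=manip.state(); print(s["eef_pos"],s["force"],pix(p,s["eef_pos"]))
E
```

```text
time_s: 2.33
eef_pos: [0.443, 0.034, 0.0785]
tcp_rot: [-3.14, -0.003, 2.734]
force: [0.1, 0.2, 0.6]
finger_gap: -0.0002
grip_force: 0.0
[0.4445 0.029  0.0358] 0.77 (np.float64(308.10191779522495), np.float64(284.2924758285672))
[0.4450619  0.03410312 0.08023884] [-0.35709451  0.46771354  0.07068867] (np.float64(318.3780553510191), np.float64(321.49209942898693))
```

View pics/wrist1.png

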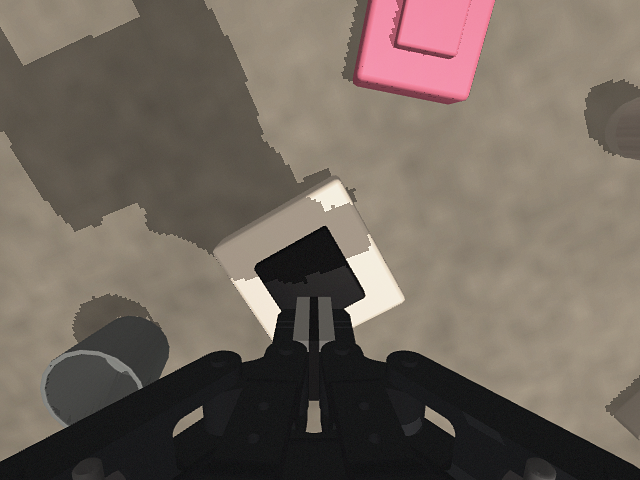

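The wrist view shows the black square key centred at about (310,285), just under the shut fingertips at (318,300). Next I approach, then press in small steps.

```bash
python3 -m handwheel '0 -0.3 -1.5 0 0 0 0; 0 -0.3 -3 0 0 0 0; 0 -0.3 -4 0 0 0 0; 0 -0.3 -4.1 0 0 0 0; 0 -0.3 -4.2 0 0 0 0; 0 -0.3 -4.3 0 0 0 0; 0 -0.3 -4.3 0 0 0 0; 0 -0.3 -4.3 0 0 0 0'
```

```text
time_s: 3.1
eef_pos: [0.4448, 0.031, 0.0369]
tcp_rot: [3.141, 0.002, 2.734]
force: [-0.1, 0.1, 0.2]
finger_gap: -0.0002
grip_force: 0.0
```

```bash
python3 -m handwheel '0 0 -0.1 0 0 0 0; 0 0 -0.2 0 0 0 0; 0 0 -0.3 0 0 0 0; 0 0 -0.4 0 0 0 0; 0 0 -0.5 0 0 0 0; 0 0 -0.6 0 0 0 0; 0 0 -0.6 0 0 0 0'
```

```text
time_s: 3.68
eef_pos: [0.4443, 0.031, 0.03]
tcp_rot: [3.142, 0.0, 2.734]
force: [1.4, 0.6, 1.1]
finger_gap: 0.0001
grip_force: 0.4
```

```bash
python3 -m handwheel '0 0 -0.05 0 0 0 0; 0 0 -0.1 0 0 0 0; 0 0 -0.15 0 0 0 0; 0 0 -0.15 0 0 0 0; 0 0 -0.15 0 0 0 0'
```

```text
time_s: 4.1
eef_pos: [0.4442, 0.031, 0.0285]
tcp_rot: [-3.142, 0.0, 2.734]
force: [0.6, 0.3, 0.9]
finger_gap: 0.0001
grip_force: 0.7
```

```bash
python3 -m handwheel '0 0 -0.05 0 0 0 0; 0 0 -0.1 0 0 0 0; 0 0 -0.1 0 0 0 0; 0 0 -0.1 0 0 0 0'
```

```text
time_s: 4.43
eef_pos: [0.4442, 0.031, 0.028]
tcp_rot: [3.142, 0.0, 2.734]
force: [-0.1, -0.5, 9.2]
finger_gap: -0.0001
grip_force: 4.3
```

The key is bottomed at z = 28 mm with 9 N. I'll lift straight up and check it.

```bash
python3 -m handwheel '0 0 0 0 0 0 0; 0 0 0.3 0 0 0 0; 0 0 1.5 0 0 0 0; 0 0 5 0 0 0 0; 0 0 9 0 0 0 0; 0 0 13 0 0 0 0; 0 0 15 0 0 0 0; 0 0 15 0 0 0 0'; python3 - <<'E'
from h import *
p=manip.snapshot("wrist"); save(p,"wrist2.png")
for d in manip.landmark_of("top_square",p)[:2]: print(np.round(world(p,d["xyz"]),4),d["confidence"])
p=manip.snapshot("side"); cv2.imwrite("pics/side2.png",cv2.resize(np.ascontiguousarray(p["image"][230:320,320:440,::-1]),None,fx=5,fy=5))
for d in manip.landmark_of("top_square",p)[:2]: print(np.round(world(p,d["xyz"]),4),d["confidence"])
E
```

```text
time_s: 5.1
eef_pos: [0.4468, 0.0309, 0.182]
tcp_rot: [3.139, 0.008, 2.734]
force: [-0.4, -0.1, 0.0]
finger_gap: 0.0001
grip_force: 0.0
[0.4432 0.0274 0.0252] 0.75
[0.4443 0.0301 0.0256] 0.73
[ 0.6296  0.0593 -0.0023] 0.28
```

View pics/side2.png

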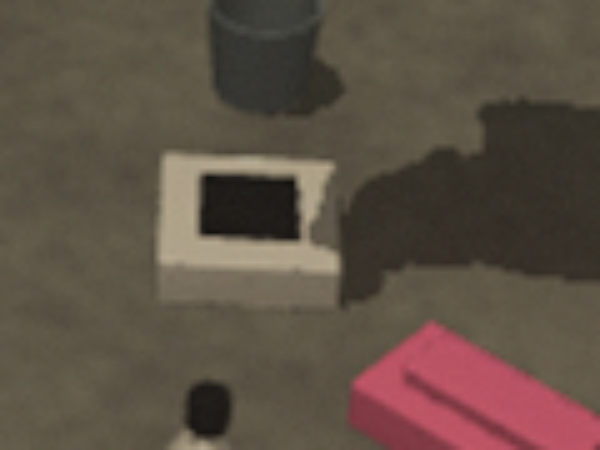

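The side crop shows the square key sunk, nearly flush with its housing at (250,205), and the pad has not shifted. The network also puts the key about 10 mm lower than before. Now to the oblong key.

```bash
python3 -m handwheel '17.7 20.9 0 0 0 0 0; 17.7 20.9 0 0 0 0 0; 17.7 20.9 0 0 0 0 0; 17.7 20.9 0 0 0 0 0; 17.7 20.9 0 0 0 0 0; 17.7 20.9 0 0 0 0 0; 17.7 20.9 -3 0 0 0 0; 17.7 20.9 -7 0 0 0 0; 17.7 20.9 -10 0 0 0 0; 17.7 20.9 -10 0 0 0 0'; python3 - <<'E'
from h import *
p=manip.snapshot("wrist"); save(p,"wrist3.png")
for d in manip.landmark_of("top_oblong",p)[:3]: print(np.round(world(p,d["xyz"]),4),d["confidence"],pix(p,world(p,d["xyz"])))
s=manip.state(); print(s["eef_pos"],s["force"])
E
```

```text
time_s: 6.13
eef_pos: [0.6142, 0.2387, 0.0682]
tcp_rot: [-3.131, -0.013, 2.735]
force: [-1.0, -0.6, -1.4]
finger_gap: 0.0001
grip_force: 0.0
[0.6194 0.2402 0.0342] 0.95 (np.float64(323.45718281674016), np.float64(292.84698382919106))
[0.61867066 0.23937254 0.07485565] [ 0.47324737 -0.16537452  0.80772309]
```

View pics/wrist3.png

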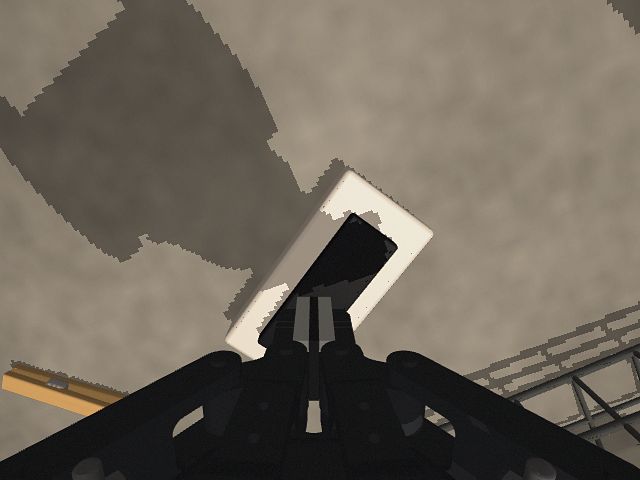

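The wrist view shows the oblong black key centred at about (325,292), under the tips, with pad and key aligned below. Approach and press as before.

```bash
python3 -m handwheel '0 0 0 0 0 0 0; 0 0 -1.5 0 0 0 0; 0 0 -3 0 0 0 0; 0 0 -3.8 0 0 0 0; 0 0 -3.9 0 0 0 0; 0 0 -4 0 0 0 0; 0 0 -4 0 0 0 0; 0 0 -4 0 0 0 0'
```

```text
time_s: 6.9
eef_pos: [0.6219, 0.2402, 0.0389]
tcp_rot: [3.14, 0.002, 2.734]
force: [-0.1, 0.5, -0.0]
finger_gap: 0.0
grip_force: 0.0
```

```bash
python3 -m handwheel '0 0 -0.2 0 0 0 0; 0 0 -0.4 0 0 0 0; 0 0 -0.5 0 0 0 0; 0 0 -0.6 0 0 0 0; 0 0 -0.7 0 0 0 0; 0 0 -0.8 0 0 0 0; 0 0 -0.9 0 0 0 0; 0 0 -1 0 0 0 0; 0 0 -1 0 0 0 0; 0 0 -1 0 0 0 0'
```

```text
time_s: 7.73
eef_pos: [0.6215, 0.2402, 0.0281]
tcp_rot: [3.141, 0.001, 2.734]
force: [0.3, 0.9, 6.1]
finger_gap: 0.0001
grip_force: 3.0
```

```bash
python3 -m handwheel '0 0 -0.05 0 0 0 0; 0 0 -0.05 0 0 0 0; 0 0 -0.05 0 0 0 0'; python3 -m handwheel '0 0 0 0 0 0 0; 0 0 0.3 0 0 0 0; 0 0 0.8 0 0 0 0; 0 0 2 0 0 0 0; 0 0 5 0 0 0 0; 0 0 9 0 0 0 0; 0 0 13 0 0 0 0; 0 0 17 0 0 0 0; 0 0 17 0 0 0 0; 0 0 17 0 0 0 0'; python3 - <<'E'
from h import *
a=cv2.imread("pics/top1.png"); p=manip.snapshot("top"); save(p,"top2.png")
for n in ("top_square","top_oblong"):
    for q in (p,manip.snapshot("side")):
        for d in manip.landmark_of(n,q)[:3]: print(n,np.round(world(q,d["xyz"]),4),d["confidence"])
E
```

```text
time_s: 7.98
eef_pos: [0.6215, 0.2402, 0.028]
tcp_rot: [3.141, 0.001, 2.734]
force: [-0.3, -0.9, 9.0]
finger_gap: -0.0002
grip_force: 4.7
time_s: 8.82
eef_pos: [0.6226, 0.2405, 0.2009]
tcp_rot: [3.138, 0.005, 2.734]
force: [0.7, -0.3, -0.6]
finger_gap: 0.0
grip_force: 0.0
top_square [0.4436 0.0323 0.0283] 0.77
top_square [ 6.301e-01 -2.744e-01  5.000e-04] 0.69
top_square [0.4456 0.029  0.0288] 0.55
top_oblong [0.3257 0.145  0.034 ] 0.82
top_oblong [0.4023 0.3516 0.0373] 0.58
top_oblong [0.62   0.242  0.0382] 0.5
top_oblong [0.6207 0.2374 0.0351] 0.89
top_oblong [0.4037 0.3514 0.0335] 0.85
top_oblong [0.3256 0.1478 0.035 ] 0.73
```

View pics/top2.png

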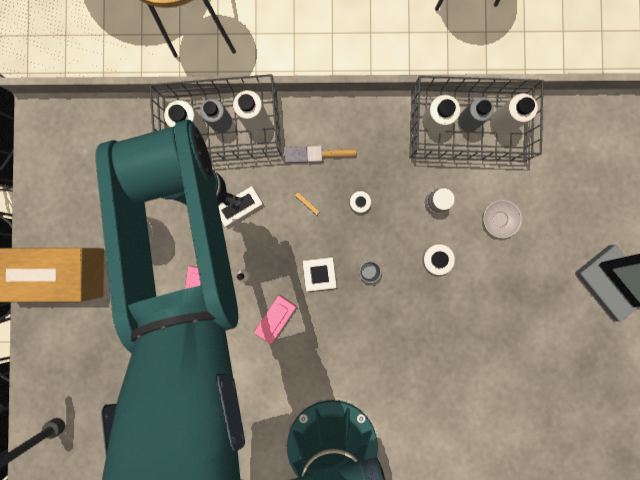

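The top view shows everything in place: the square pad at (319,274), the oblong pad at (238,206), and the hand clear above. Both keys bottomed at 28 mm, and the network now puts the square key at 28 mm and the oblong one back up at 35 mm.

```bash
python3 -c "
from station import manip
print(manip.hand_in())"
```

```text
the job is handed in; nothing more can be done
None
```

The job is handed in, but no verdict came back: the square key was pressed fully down and stayed in, the oblong key was then pressed fully down and came up again, all at about 9 N, nothing was seen to move, and the hand finished clear.

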